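# Set the pill reminder switches on a tiled windowsill

## Task

On the reminder stand, each paddle switch belongs to the pill tin straight behind it on the magnetic strip. Switch on the reminders of the two small tins by flipping their paddles fully over to the back, towards the tins, and leave the large tin's paddle off, leaning to the front. Do not shift the large tin.

Things in the scene. Friction and masses are not known exactly. Their poses are not given: they have to be found in the camera images.
- paddle_left: left-hand paddle switch (robot's view) of three in a row, 60 mm apart, on the fixed reminder stand. White blade 24 mm wide, 7 mm thick. Origin: its hinge, 42 mm above the ledge, at the top of the grey housing (200 mm long, 50 mm deep, centred on the hinges). The blade runs 45 mm from the hinge along its own z; own y is the hinge line, along the row to the left; it turns only about y.
- paddle_middle: the middle paddle switch, same as the left-hand one. Off: its z leans 29 degrees from vertical to the front (robot side), up to 7 degrees less at the start. On: 29 degrees to the back, towards its tin. Stops at both ends; no spring or snap, it stays where it is left; 1 to 3 N at the blade moves it.
- paddle_right: the right-hand paddle switch, same as the others. All three sit on the stand's white base, 220 mm long, 150 mm deep front to back, 12 mm thick, whose front edge is 35 mm in front of the hinge line; it stands at any place and up to 20 degrees askew.
- tin_large: the large round steel pill tin, lid on, 62 mm across, 36 mm high, loose on the stand's steel magnetic strip, 80 mm behind the hinge line (within 3 mm), straight behind one of the paddles (within 1 mm). Origin: centre of its underside, 16 mm above the ledge, z up. Two small tins, 42 mm across, 24 mm high, stand behind the other two paddles.
Not all that is in view belongs to the job. Leave any green or orange look-alike of the tin_large alone.

How it is judged (in metres and radians):
At the end, for the whole second after the job is handed in: The paddle straight in front of the large tin (tin within 28 mm of the paddle's middle along the row) leans at least 14 degrees to the front; the other two lean at least 14 degrees to the back; the large tin stands upright within 10 degrees; all are at rest (((y of tin_large in the frame of paddle_left between -0.028 and 0.028 m and angle between paddle_left's own x axis and vertical below 1.32 rad and angle between each of paddle_middle, paddle_right's own x axis and vertical above 1.82 rad) or (y of tin_large in the frame of paddle_middle between -0.028 and 0.028 m and angle between paddle_middle's own x axis and vertical below 1.32 rad and angle between each of paddle_left, paddle_right's own x axis and vertical above 1.82 rad) or (y of tin_large in the frame of paddle_right between -0.028 and 0.028 m and angle between paddle_right's own x axis and vertical below 1.32 rad and angle between each of paddle_left, paddle_middle's own x axis and vertical above 1.82 rad)) and angle between tin_large's own z axis and vertical below 0.17 rad and linear speed of tin_large below 0.02 m/s and angular speed of each of paddle_left, paddle_middle, paddle_right below 0.2 rad/s); the robot touches nothing.
It fails at once if the large tin is shifted by more than 15 mm (distance of tin_large from where it was at the start of the episode above 0.015 m).
It also fails if it takes over 40 s, if anything falls off the work surface, if the arm or the gripper's body presses on something with over 40 N, if the wrist force passes 120 N, or if a joint passes its speed limit or range.

## Robot

A 7-joint arm with a two-finger parallel gripper is mounted at the origin on the work surface. World frame = base frame: x ahead of the robot, y to its left, z up, the work surface at z = 0. Lengths are in mm, angles in rad, forces in N, time in s.
With the tool pointing down it reaches from about 350 to 900 mm from the base axis. Payload 7.2 kg.
Tool frame: the origin (TCP) lies at the centre of the arm's flange, where the gripper is bolted on; the fingertips stand 173 mm ahead of it and the grasp point (between the pads) lies 155 mm ahead of it; z points along the fingers, y is the direction in which the jaws open and shut (so a half turn about z gives the same grasp; the last joint's range is limited). The gripper opens to 85 mm and grips with 20 to 120 N. Pads are 22 mm wide; open, the fingers measure 114 mm over their backs; the gripper's body (76 mm by 85 mm) begins 54 mm behind the grasp point. The pads swing forward as they close: fully open they stand 13 mm farther back than shut.
Start: joints at [1.035, 0.411, -0.013, 1.596, 0.006, 1.134, -0.082], TCP at [281.814, -557.856, 404.697] pointing down, gripper open.
Joint ranges: [-2.95, 2.95], [-0.29, 1.99], [-1.47, 1.44], [0.14, 2.54], [-1.03, 4.17], [0.13, 1.85], [-2.86, 2.86]. Speed limits (rad/s): [2.39, 2.39, 3.01, 3.01, 3.14, 3.14, 3.14].

## Interface

Orientations are given as a unit quaternion [w, x, y, z].
In Python, from workcell import movep, move_l, move_joints, open_gripper, gripper_close, wait, solve_ik, read_camera, calibration, Unreachable, sign_off, read_time, read_qpos, read_qd, read_joint_efforts, read_ee_pos, read_orientation, read_force, read_moment, read_gripper_width gives the robot as it stands. Calls block until the motion is done:
- movep(position, orientation): joint-space move of the TCP to a pose.
- move_l(position, rate=150, ori=None): straight line of the TCP; ori=None keeps the orientation; rate is the mean speed in mm/s.
- move_joints(angles): joint-space move.
- open_gripper() and gripper_close(): open the fingers fully, or close them until they stop; the grip force is fixed at half the most.
- wait(seconds).
- solve_ik(position, orientation): joint angles nearest the present ones, or None.
- read_camera(name): name is "scene" or "top" or "wrist"; returns the picture (400x640x3 uint8, red, green, blue); there is no depth.
- calibration(name): a dict with "fx", "fy", "cx", "cy" (pixels), "distortion" ([k1, k2, p1, p2, k3] as OpenCV has them; the pictures are not rectified), "rvec" (rotation vector, rad) and "tvec" (3), from world to camera coordinates, as OpenCV has them; the wrist camera has in their place "hand_eye" (4x4, takes a point from camera to tool coordinates, whose origin is the TCP and whose axes are the flange's). Camera axes: x right, y down, z forward; pixel columns grow to the right and rows downward; lengths in mm; the calibration is good to about 2 mm. A picture is of the moment at which its call begins: read the wrist's pose just before it. calibration takes no time and is no camera call.
A pose or a line that the arm cannot do raises Unreachable and nothing moves.
- sign_off(): hands the job in, once; it reports no verdict.
Readings, each from a call of its own:
- read_time(): time.
- read_qpos(): joint angles.
- read_qd(): joint speeds.
- read_joint_efforts(): joint torques, N m.
- read_ee_pos(): TCP position.
- read_orientation(): TCP orientation.
- read_force(): force on the tool from outside, world axes, zero at the start.
- read_moment(): the same for the moment, N m.
- read_gripper_width(): finger opening in mm.
Only numpy, scipy, OpenCV 4.12 (cv2) and the standard library are available. Lean on these libraries where they do the work, as an engineer would, in place of code of your own. Each camera call takes 0.05 s, during which the arm holds its last target.

## Working session

There is one attempt and no reset: what is moved stays moved. The work goes in short steps, each a Python script; the robot and the scene stay as the last script left them, time stands still between calls to the robot, and variables do not carry over. Pictures are saved under pics/ and viewed, and the job is handed in when it is done.

```bash
mkdir -p pics; ls
python3 - <<'E'
from workcell import *
import cv2
for n in ("scene","top"):
    im=read_camera(n); cv2.imwrite(f"pics/{n}0.png",im[:,:,::-1]); c=calibration(n); print(n,{k:[round(float(x),4) for x in v] if hasattr(v,'__len__') else v for k,v in c.items()})
print(read_time())
E
```

```text
pics
scene {'fx': 445.4800292715537, 'fy': 445.4800292715537, 'cx': 318.50454580101103, 'cy': 197.5932818569664, 'distortion': [-0.1259, 0.0, 0.0, 0.0, 0.0], 'rvec': [1.6152, 2.2305, -0.6469], 'tvec': [112.184, -460.15, 1049.4823]}
top {'fx': 375.3493058688829, 'fy': 375.3493058688829, 'cx': 322.3537634397507, 'cy': 197.6296739967479, 'distortion': [-0.0319, 0.0, 0.0, 0.0, 0.0], 'rvec': [2.1399, -2.1511, 0.1203], 'tvec': [65.5957, 564.5509, 646.3044]}
0.1
```

View pics/scene0.png

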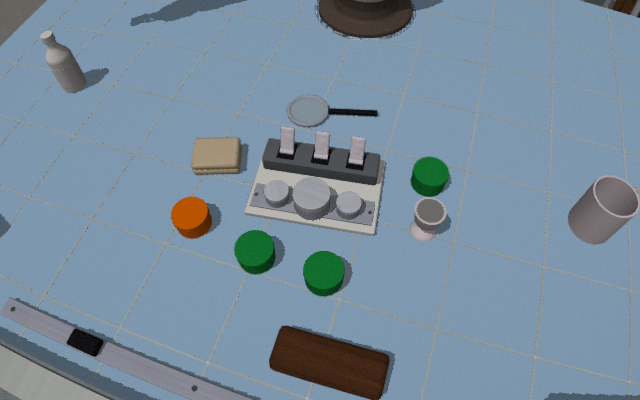

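View pics/top0.png

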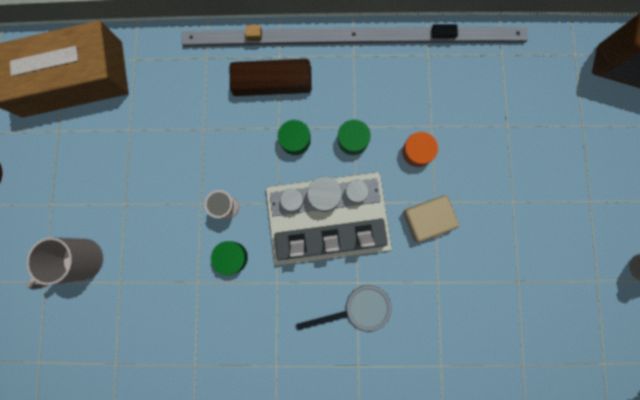

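The scene camera looks back towards the robot. The large tin at (311,197) in the scene view and (324,194) in the top view is the middle one of the three grey tins. The green and orange tins are look-alikes. I'll confirm this in enlarged crops.

Run:
```python
import cv2,numpy as np
a=cv2.imread("pics/top0.png")[165:275,255:400]; b=cv2.imread("pics/scene0.png")[115:240,235:395]
def g(im,x0,y0,s,n):
    im=cv2.resize(im,None,fx=s,fy=s,interpolation=cv2.INTER_CUBIC); im=cv2.convertScaleAbs(im,alpha=1.2)
    for x in range(-x0%10,im.shape[1]//s,10):
        cv2.line(im,(x*s,0),(x*s,6),(0,0,255)); 
        if (x+x0)%20==0: cv2.putText(im,str(x+x0),(x*s,16),0,.35,(0,0,255))
    for y in range(-y0%10,im.shape[0]//s,10):
        cv2.line(im,(0,y*s),(6,y*s),(0,0,255)); cv2.putText(im,str(y+y0),(8,y*s+4),0,.35,(0,0,255))
    cv2.imwrite(n,im)
g(a,255,165,5,"pics/topc.png"); g(b,235,115,4,"pics/scenec.png")
```

```text
(no output)
```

View pics/topc.png

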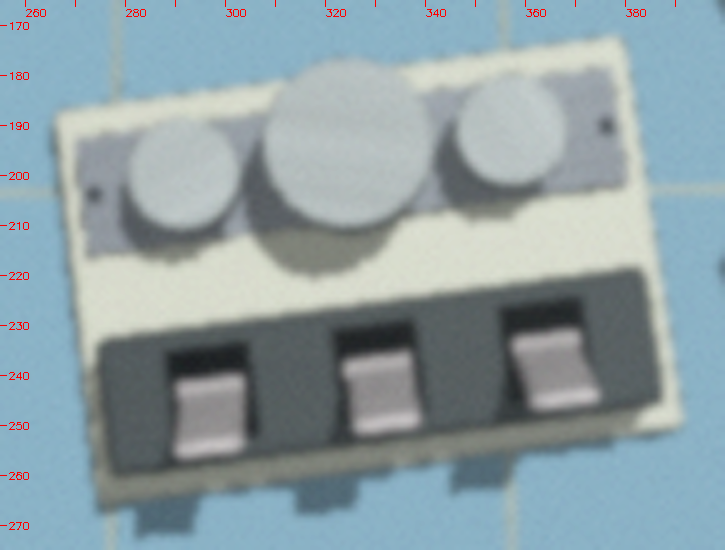

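View pics/scenec.png

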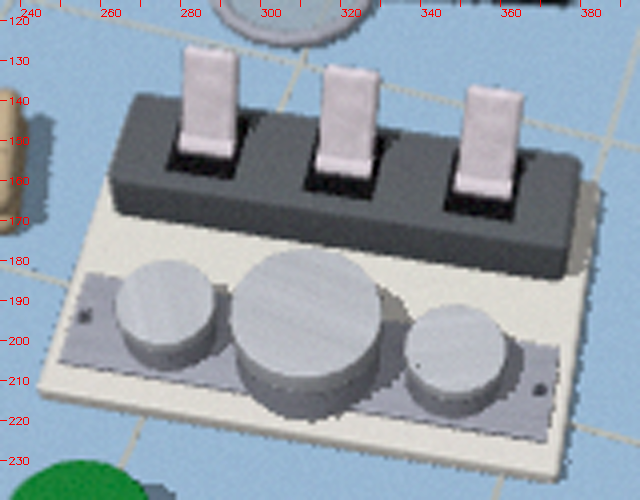

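```bash
cat > h.py <<'E'
from workcell import *
import numpy as np, cv2
from scipy.optimize import least_squares
def proj(n,P):
    c=calibration(n);K=np.array([[c['fx'],0,c['cx']],[0,c['fy'],c['cy']],[0,0,1.]])
    return cv2.projectPoints(np.array(P,float).reshape(-1,1,3),np.array(c['rvec'],float),np.array(c['tvec'],float),K,np.array(c['distortion'],float))[0].reshape(-1,2)
def S2W(p,Q):
    x,y,a,z0=p;Q=np.array(Q,float).reshape(-1,3);c,s=np.cos(a),np.sin(a)
    return np.c_[x+c*Q[:,0]-s*Q[:,1],y+s*Q[:,0]+c*Q[:,1],z0+Q[:,2]]
E
python3 - <<'E'
from h import *
T=[((115,110,12),(266.4,187.6)),((115,-110,12),(379.4,173)),((-35,-110,12),(391.4,250.6)),
((25,100,42),(274.4,234)),((25,-100,42),(383,219)),((-25,-100,42),(387,245)),((-25,100,42),(277,260)),((80,0,52),(255+348/5,165+142/5)),((80,60,40),(255+184/5,165+172/5)),((80,-60,40),(255+511/5,165+127/5))]
S=[((115,-110,12),(245,212.5)),((115,110,12),(374.2,234.5)),((-25,-100,42),(269,138.7)),((25,-100,42),(263,160)),((25,100,42),(376.5,177)),((-25,100,42),(380,154.5))]
def r(p,o=False):
    a=proj("top",S2W(p,[q for q,_ in T]))-[m for _,m in T]; b=proj("scene",S2W(p,[q for q,_ in S]))-[m for _,m in S]
    if o: print(a.round(1).tolist(),b.round(1).tolist())
    return np.r_[a.ravel(),b.ravel()]
for free in (True,False):
    f=(lambda p:r(p)) if free else (lambda p:r([*p,0]))
    s=least_squares(f,[600,0,0,0][:4 if free else 3],x_scale=[100,100,.1,10][:4 if free else 3],loss='soft_l1'); print(s.x,s.cost); 
    p=s.x if free else [*s.x,0]; r(p,True)
np.save("pose.npy",p)
# blade top
for v in(60,0,-60):
  for d in (22,29):
    t=np.radians(d);print(v,d,proj("top",S2W(p,[(-45*np.sin(t),v,42+45*np.cos(t))])).round(1),proj("scene",S2W(p,[(-45*np.sin(t),v,42+45*np.cos(t))])).round(1),S2W(p,[(0,v,42)]).round(0))
E
```

```text
[ 4.89459101e+02  4.88698859e+01  1.26541826e-01 -8.29422406e+00] 6.650515437777781
[[-0.8, -0.1], [-0.6, -0.5], [-0.6, -0.1], [-0.7, -1.2], [-0.0, -0.7], [0.2, 0.8], [-0.1, 0.4], [-0.3, 1.6], [0.2, 0.8], [-0.4, 1.2]] [[-1.3, -0.1], [-0.4, -0.3], [-0.6, -0.5], [-1.9, 0.3], [-0.1, 0.9], [0.0, 0.1]]
[4.90538100e+02 4.94014462e+01 1.23461550e-01] 18.979481278954214
[[-1.7, -1.5], [-0.1, -1.8], [-0.2, -0.5], [-1.6, -2.2], [0.4, -1.5], [0.5, 0.3], [-1.1, -0.2], [-0.5, 0.4], [-0.4, -0.5], [-0.3, 0.0]] [[-2.2, -2.2], [-0.0, -1.8], [-0.9, -3.1], [-2.4, -2.2], [0.5, -1.1], [0.7, -2.2]]
60 22 [[295.6 252.7]] [[358.5 136.9]] [[483. 109.  42.]]
60 29 [[296.1 255.6]] [[358.8 135.6]] [[483. 109.  42.]]
0 22 [[331.2 248.1]] [[322.5 131.7]] [[491.  49.  42.]]
0 29 [[331.6 251.1]] [[323.1 130.3]] [[491.  49.  42.]]
-60 22 [[366.9 243.5]] [[287.3 126.6]] [[498. -10.  42.]]
-60 29 [[367.2 246.4]] [[288.1 125.3]] [[498. -10.  42.]]
```

The stand fits at about (490, 49) with yaw 0.125 rad. The large tin is behind the middle paddle, so I need to flip left and right. I'll push each blade with closed fingers, tips about 67 mm high, which clears the 42 mm housing and the 52 mm tin tops. I'll start with the left one.

```bash
cat >> h.py <<'E'
from scipy.spatial.transform import Rotation as R
p=np.load("pose.npy") if __import__('os').path.exists("pose.npy") else None
def quat(k):
    q=(R.from_euler('z',p[2]+k*np.pi)*R.from_euler('x',np.pi)).as_quat(); return [q[3],*q[:3]]
def tcp(u,v,z): return S2W([p[0],p[1],p[2],0],[(u,v,z+173)])[0].tolist()
def go_push(v,final):
    best=None
    for k in(0,1):
        j=solve_ik(tcp(-70,v,140),quat(k))
        if j is not None:
            d=np.abs(np.array(j)-read_qpos()).max(); best=min(best or (9e9,0),(d,k))
    q=quat(best[1]); print("k",best)
    movep(tcp(-70,v,140),q); move_l(tcp(-55,v,67),rate=120)
    f0=np.array(read_force()); print("f0",f0.round(1))
    ud=np.array([np.cos(p[2]),np.sin(p[2])])
    for u in range(-45,int(final)+1,4):
        move_l(tcp(u,v,67),rate=40); f=(np.array(read_force())-f0); print(u,f.round(1))
        if -(f[:2]@ud)>12: print("stop"); break
E
python3 - <<'E'
from h import *
gripper_close()
go_push(60,-4)
im=read_camera("scene"); cv2.imwrite("pics/s1.png",cv2.resize(im[80:250,220:420,::-1],None,fx=4,fy=3.5)[:600])
move_l(tcp(-60,60,67),rate=150); move_l(tcp(-70,60,130),rate=150)
im=read_camera("scene"); cv2.imwrite("pics/s2.png",cv2.resize(im[100:240,220:400,::-1],None,fx=4,fy=4))
print(read_time(),read_ee_pos())
E
```

```text
k (np.float64(1.0712230241310807), 1)
f0 [-0.6 -0.2  0.2]
-45 [0.8 0.2 0.8]
-41 [ 0.9 -0.   0.1]
-37 [0.1 0.3 0. ]
-33 [0.1 0.4 0.3]
-29 [ 1.5  0.6 -0.1]
-25 [ 0.7  0.5 -0.9]
-21 [ 0.7  0.8 -0.3]
-17 [ 1.3  0.8 -0. ]
-13 [ 0.8  0.1 -0.5]
-9 [-0.1 -0.  -0.6]
-5 [ 0.2 -0.2 -0.8]
8.1417 [413.91596836  99.97072451 302.37183609]
```

View pics/s1.png

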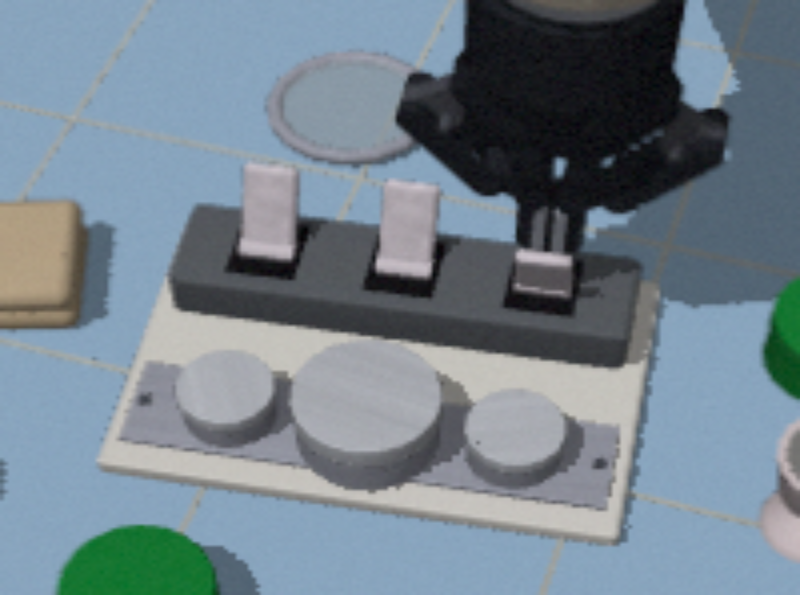

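View pics/s2.png

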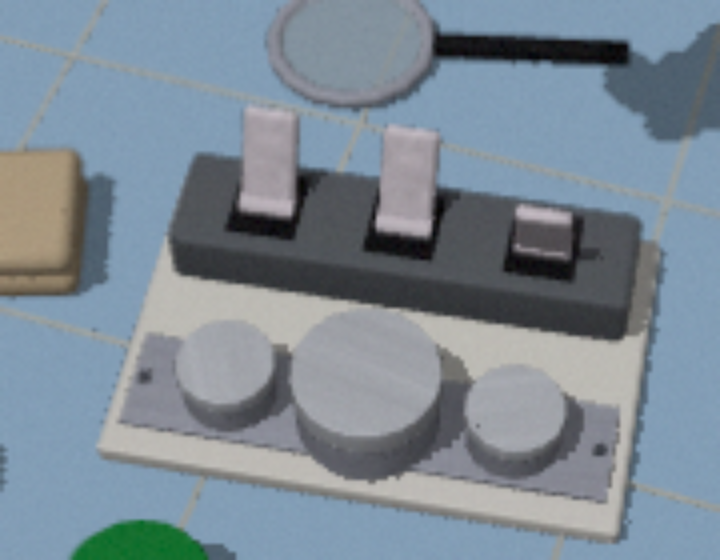

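The left paddle is now over to the back, with its tip at about (356,152) to (356,156). The tins and the middle and right paddles look untouched. Next I'll estimate its angle.

Run:
```python
from h import *
im=read_camera("top"); cv2.imwrite("pics/t2.png",cv2.resize(im[165:275,255:400,::-1],None,fx=5,fy=5,interpolation=cv2.INTER_CUBIC))
p2=[489.46,48.87,.1265,-8.3]
for d in(0,10,15,20,25,29):
    t=np.radians(d)
    pt=lambda e:(45*np.sin(t)+e*np.cos(t),60,42+45*np.cos(t)-e*np.sin(t))
    for q in (p,p2):
        print(d,[ (proj(n,S2W(q,[pt(-3.5),pt(3.5)]))).round(1).tolist() for n in("scene","top")])
```

```text
0 [[[357.4, 141.9], [356.7, 145.3]], [[294.4, 244.7], [294.0, 240.5]]]
0 [[[357.0, 144.5], [356.3, 147.8]], [[295.2, 245.5], [294.7, 241.3]]]
10 [[[356.7, 145.7], [356.0, 149.5]], [[293.9, 240.0], [293.5, 235.9]]]
10 [[[356.2, 148.2], [355.6, 152.0]], [[294.7, 240.8], [294.2, 236.8]]]
15 [[[356.3, 147.8], [355.6, 151.8]], [[293.7, 237.7], [293.3, 233.7]]]
15 [[[355.9, 150.3], [355.2, 154.3]], [[294.4, 238.5], [294.0, 234.6]]]
20 [[[355.9, 150.0], [355.2, 154.1]], [[293.4, 235.4], [293.1, 231.5]]]
20 [[[355.5, 152.5], [354.8, 156.6]], [[294.2, 236.3], [293.9, 232.5]]]
25 [[[355.5, 152.3], [354.8, 156.5]], [[293.2, 233.2], [293.0, 229.5]]]
25 [[[355.1, 154.8], [354.4, 159.0]], [[294.0, 234.1], [293.7, 230.5]]]
29 [[[355.2, 154.2], [354.5, 158.5]], [[293.1, 231.5], [292.9, 228.0]]]
29 [[[354.8, 156.6], [354.1, 160.9]], [[293.9, 232.4], [293.6, 229.0]]]
```

View pics/t2.png

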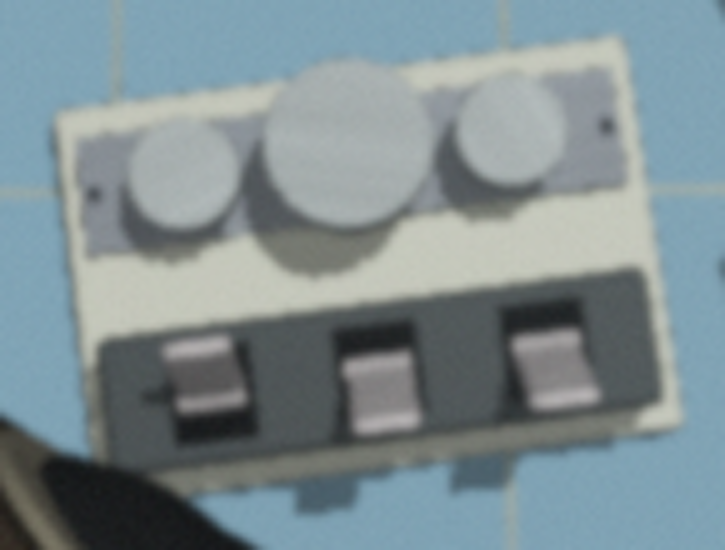

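The left paddle leans back about 18–20° (end face at about (295,236) in the top view). That passes but isn't fully over, so I'll push it on until it meets the stop by force, then do the right one the same way.

```bash
cat >> h.py <<'E'
def go2(v,u0,k):
    movep(tcp(-70,v,140),quat(k)); move_l(tcp(-55,v,67),rate=150)
    f0=np.array(read_force()); ud=np.array([np.cos(p[2]),np.sin(p[2])])
    move_l(tcp(u0,v,67),rate=50); print(u0,(np.array(read_force())-f0).round(1))
    for u in np.arange(u0+2,9,2):
        move_l(tcp(u,v,67),rate=30); f=np.array(read_force())-f0; print(u,f.round(1))
        if -(f[:2]@ud)>7: print("stop"); break
    move_l(tcp(-60,v,67),rate=150); move_l(tcp(-70,v,140),rate=150)
E
python3 - <<'E'
from h import *
go2(60,-6,1)
go2(-60,-8,1)
movep(tcp(-180,-120,230),quat(1))
print(read_time())
for n,(a,b,c,d),f in(("scene",(100,240,220,400),4),("top",(165,275,255,400),5)):
    im=read_camera(n); cv2.imwrite(f"pics/{n}3.png",cv2.resize(im[a:b,c:d,::-1],None,fx=f,fy=f,interpolation=cv2.INTER_CUBIC))
E
```

```text
-6 [ 0.2 -0.7  0. ]
-4 [ 0.7  0.1 -0. ]
-2 [-1.4 -0.9  0.9]
0 [-2.  -0.7 -0.5]
2 [-8.4 -1.   4.6]
stop
-8 [-1.4  0.2 -0.9]
-6 [-1.7  0.4 -0.2]
-4 [-1.  -0.2  0.4]
-2 [-1.4  0.2  0.9]
0 [-1.7  0.   0.7]
2 [-6.5 -1.   4.9]
4 [-12.7  -1.    9.9]
stop
18.4083
```

View pics/scene3.png

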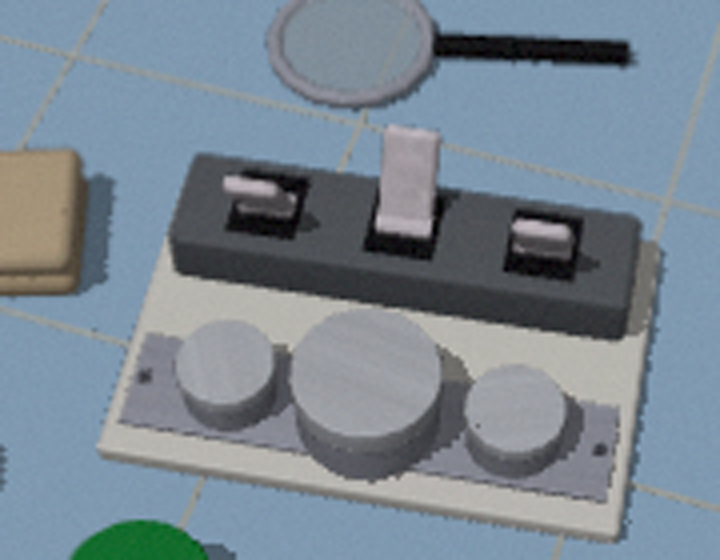

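View pics/top3.png

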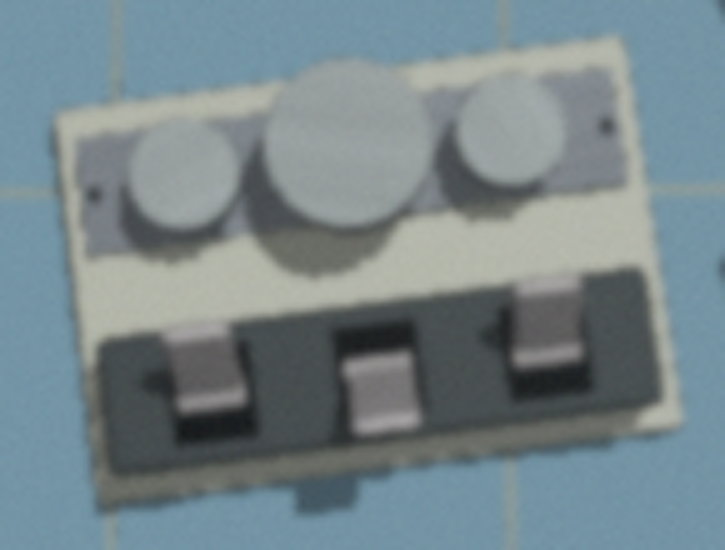

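The left (tip about (295,230) top) and right (about (364,221)) paddles are fully back, and the force rise shows both met their stops. The middle one still leans forward (end at about (331,250)), unchanged, and the large tin hasn't moved at (324,194). The arm is clear.

Run:
```python
from h import *
print(np.array(read_force()).round(1),read_time()); sign_off()
```

```text
[0.4 0.8 0.7] 18.5083
the job is handed in; nothing more can be done
```

The job is handed in at 18.5 s. The left and right paddles, which belong to the two small tins, are flipped fully to the back. The middle paddle, in front of the large tin, is untouched and still leans to the front.

- **Paddle angles:** the first push left the left paddle only about 18–20° back, so I pushed it again. In the final pushes both paddles met their back stops, with force readings of about 8 N on the left and 13 N on the right.
- **Large tin:** the final top and scene pictures show it in the same place as at the start, upright behind the middle paddle.
- **Arm:** it was clear of everything, with about 1 N on the force reading, which is noise level.
- **One disagreement:** with the height left free, the camera fit put the stand about 8 mm too low. I took this as calibration error and used z = 0. The sideways position and the push height had enough margin either way.

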